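# Lock the pull-out airer with its pin

## Task

Pull the airer's rail out by its knob until the long hole in the rail lies under the hole in the bracket, let go of it, then take the longest of the three pins from the grey stand and put it down through the bracket's upper plate, the rail and the bracket's lower plate until its collar sits flat on the upper plate.

Things in the scene. Friction and masses are not known exactly. Their poses are not given: they have to be found in the camera images.
- bracket_hole (a point): Centre of the 30 mm round hole in the upper plate of the airer's fixed steel fork bracket, on its top face, 105 mm above the worktop. An equal hole lies straight below in the lower plate (33 to 25 mm up), free space under it. z up; y points out along the rail's travel. The airer's white box, 115 mm high, begins 75 mm behind (-y); nothing else beside the hole is higher than the plate.
- rail (a joint): Travel in m of the airer's rail, a level bar 60 mm wide, top 68 mm up, running between the bracket's plates. At 0 its long hole (44 mm along, 30 mm across) is centred under the bracket's hole; negative: not pulled out enough; positive: too far. Stops at -0.12 and 0.04; starts 40 to 100 mm short. Slides along y of bracket_hole with 2 N friction, stays where left.
- rail_knob (a point): Centre of the top face of the rail's knob: upright grey cylinder, 24 mm across, 36 mm tall, its top 104 mm above the worktop. It stands on the rail's centre line, 170 mm outward (+y of bracket_hole) from the middle of the rail's long hole. Thin drying rods beside the bar lie no higher than its top.
- pin_long: Longest of 3 upright pins, sockets 80 mm apart in a row in a fixed grey stand 60 mm high; the others stand 28 and 44 mm lower. Origin: tip, at first 15 mm above the worktop in a socket 45 mm deep; z up, x along the row. From tip: steel shank 12 mm across, 90 long; collar 54 across, 5 thick; black grip 26 across, 40 tall. 110 to 220 g.

How it is judged:
By the outcome, as a careful person would: the job done as asked, in the order asked, and still so for the second after the job is handed in, with the robot touching nothing.
It also fails if it takes over 45 s, if anything falls off the work surface, if the arm or the gripper's body presses on something with over 40 N, if the wrist force passes 120 N, or if a joint passes its speed limit or range.

## Robot

A 6-joint arm with a two-finger parallel gripper is mounted at the origin on the work surface. World frame = base frame: x ahead of the robot, y to its left, z up, the work surface at z = 0. Lengths are in m, angles in rad, forces in N, time in s.
With the tool pointing down it reaches from about 0.275 to 0.85 m from the base axis. Payload 5.2 kg.
Tool frame: the origin (TCP) lies between the finger pads; the fingertips stand 17 mm ahead of it and the grasp point (between the pads) lies 2 mm behind it; z points along the fingers, y is the line along which they close (so a half turn about z gives the same grasp; the last joint's range is limited). The gripper opens to 85 mm and grips with 20 to 120 N. Pads are 22 mm wide; open, the fingers measure 114 mm over their backs; the gripper's body (76 mm by 85 mm) begins 54 mm behind the grasp point. The pads swing forward as they close: fully open they stand 13 mm farther back than shut.
Start: joints at [-1.452, 0.259, 1.535, -0, 1.348, -0.203], TCP at [0.174, -0.522, 0.248] pointing down, gripper open.
Joint ranges: [-3.14, 3.14], [-0.91, 2.08], [0.19, 2.58], [-1.22, 4.36], [0.22, 2.71], [-3.12, 3.12]. Speed limits (rad/s): [2.57, 2.57, 3.14, 3.14, 3.14, 3.14].

## Interface

Orientations are given as [roll, pitch, yaw] about the fixed x, y, z axes, in that order (R = Rz(yaw) Ry(pitch) Rx(roll)).
In Python, from cell import ctrl gives the robot as it stands.
- The arm moves only by the tool creep_tool, called after "Emit:" as a command line: name --argument value ..., lists and objects as JSON in quotes. Schema: {"type":"object","properties":{"segments":{"type":"string"},"only":{"type":"string"},"quiet":{"type":"boolean"},"lines":{"type":"string"}},"required":["segments"],"additionalProperties":false}. segments is a string of 1 to 20 rows, one to a line, with the numbers parted by spaces; each row has 5 numbers: dx, dy, dz in m, then a turn about the tool's z in rad, then the finger opening in m; each row is the pose to reach, as a shift and turn from the pose commanded when the call began, along the tool's axes at that moment; what a row does not reach only later rows make up. A row lasts 1/12 s, in which the tool goes at most 0.0417 m and 0.125 rad, less where a joint would pass 70% of its speed; a pose out of reach is approached as far as the arm can. The fingers move at their own pace and stop on an object; the grip force is fixed at half the most. Time passes only in rows, so rows that do not move let the fingers close. The tool returns the time, the measured TCP pose, the force, the opening and the grip force at its end. only (a regular expression) keeps the lines of the reply that match it, lines (a string "A,B") keeps lines A to B, and quiet returns only ok. Input that does not fit is refused with a message, and nothing moves.
- ctrl.state(): the state, without advancing time (a new reading comes with each control period).
- ctrl.capture(name): name is "scene" or "side" or "wrist"; returns a dict with "img" (420x560x3 uint8, red, green, blue), "intrinsics" (3x3 intrinsics, pixels), "rvec" (rotation vector, rad) and "tvec" (3), from world to camera coordinates, as OpenCV has them. Camera axes: x right, y down, z forward; pixel columns grow to the right and rows downward; lengths in m; the calibration is good to about 2 mm. The wrist camera is an equidistant fisheye: a pixel r from the principal point sees the ray r / f radians off the axis. A picture is of the moment at which its call begins. There is no depth.
- ctrl.close_job(): hands the job in; it is judged then, once.
The state is a dict: "clock": time; "q": joint angles; "joint_velocities": joint speeds; "tau": joint torques, N m; "position": TCP position; "orientation": TCP orientation; "wrist_force": force on the tool from outside, world axes, zero at the start; "torque": the same for the moment, N m; "opening": finger opening in m; "gripper_force": force on a finger pad.
Only numpy, scipy, OpenCV 4.12 (cv2) and the standard library are available. Lean on these libraries where they do the work, as an engineer would, in place of code of your own. Each camera call takes 0.05 s, during which the arm holds its last target. There are 200 camera calls.

## Working session

There is one attempt and no reset: what is moved stays moved. The work goes in short steps, Python scripts to look and compute and a tool call to move; the robot and the scene stay as the last step left them, time stands still between calls to the robot, and variables do not carry over. Pictures are saved under pics/ and viewed, at most 10 in all, crops included, and the job is handed in when it is done.

```bash
ls; mkdir -p pics; cat > h.py <<'E'
import numpy as np, cv2
from cell import ctrl
def cap(n):
    c=ctrl.capture(n); cv2.imwrite(f'pics/{n}_{ctrl.state()["clock"]:.2f}.png',c['img'][:,:,::-1]); return c
def ray(c,px):
    K=np.array(c['intrinsics'],float);R=cv2.Rodrigues(np.array(c['rvec'],float))[0];t=np.array(c['tvec'],float).ravel()
    d=np.linalg.inv(K)@[px[0],px[1],1.]
    return -R.T@t, R.T@d
def plane(c,px,z):
    o,d=ray(c,px); return o+d*(z-o[2])/d[2]
def proj(c,P):
    return cv2.projectPoints(np.array(P,float).reshape(-1,3),np.array(c['rvec'],float),np.array(c['tvec'],float),np.array(c['intrinsics'],float),None)[0].reshape(-1,2)
E
python3 - <<'E'
from h import *
import pickle
d={n:cap(n) for n in("scene","side")}
pickle.dump(d,open('c0.pkl','wb'))
for n,c in d.items(): print(n,ray(c,(280,210)),c['intrinsics'])
s=ctrl.state();print(s['position'],s['orientation'],s['clock'])
cv2.imwrite('pics/both.png',np.vstack([cv2.resize(d[n]['img'][:,:,::-1],(400,300)) for n in d]))
E
ls pics
```

```text
cell.py
pics
scene (array([0.84875444, 0.25251904, 0.70174478]), array([-0.49225257, -0.20831599, -0.84516532])) [[425.3288362    0.         281.50717546]
 [  0.         425.3288362  210.02451684]
 [  0.           0.           1.        ]]
side (array([0.01101202, 0.58319013, 0.62648778]), array([ 0.56743418, -0.54614363, -0.61633188])) [[473.92306438   0.         278.66829659]
 [  0.         473.92306438 204.99538934]
 [  0.           0.           1.        ]]
[ 0.17392678 -0.52132666  0.24757522] [-3.14001679e+00 -3.45122734e-04  3.21822410e-01] 0.1
both.png
scene_0.05.png
side_0.10.png
```

View pics/scene_0.05.png

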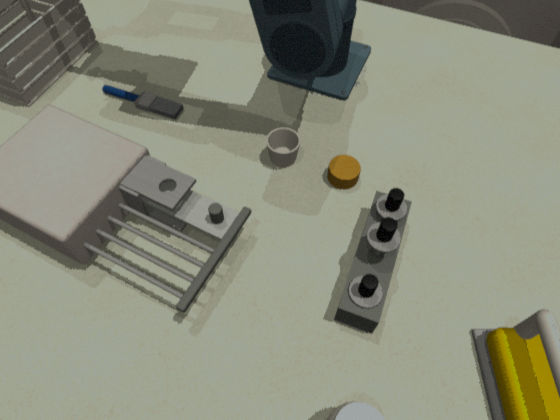

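View pics/side_0.10.png

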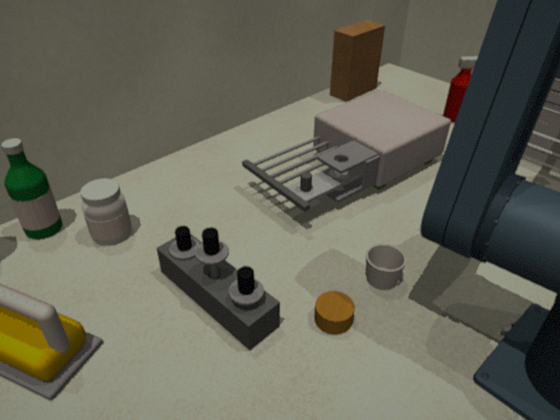

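The scene view shows the bracket hole near (168,185), the knob top near (216,207) and the middle pin, which is the longest, near (387,225). In the side view they are near (341,158), (306,176) and (210,235). Next I'll refine these with masks.

```bash
python3 - <<'E'
from h import *
import pickle
d=pickle.load(open('c0.pkl','rb'))
box={'scene':[(110,145,140,105),(330,175,100,75)],'side':[(280,125,140,105),(150,215,100,75)]}
rows=[]
for n in d:
    im=d[n]['img'][:,:,::-1].copy(); r=[]
    for x,y,w,h in box[n]: r.append(cv2.resize(im[y:y+h,x:x+w],(400,300),interpolation=cv2.INTER_CUBIC))
    rows.append(np.hstack(r))
cv2.imwrite('pics/crop.png',np.clip(np.vstack(rows)*1.3,0,255))
for n in d:
    g=d[n]['img'].max(2)
    m=(g<45).astype(np.uint8)
    k,l,st,ce=cv2.connectedComponentsWithStats(m)
    for i in range(1,k):
        x,y,w,h,a=st[i]
        if 40<a<2000 : print(n,st[i],ce[i].round(1))
E
```

```text
scene [170 106  13  12  44] [176.7 112.8]
scene [385 189  19  23 299] [393.8 199.8]
scene [376 211  21  31 381] [385.7 228.6]
scene [210 213  13  10  75] [216.2 218.1]
scene [369 247  16  12  69] [375.6 253.3]
scene [358 275  20  22 325] [367.5 285.5]
scene [335 309  42  23 441] [354.8 320.4]
side [  9 151  25  16 157] [ 20.3 158.6]
side [243 164  67  47 145] [279.2 190.5]
side [ 18 174  32  27 304] [ 36.6 189.8]
side [327 177  35  23 161] [345.8 188.1]
side [301 178  10  13 114] [305.6 184.2]
side [ 25 217  37  22 261] [ 48.  229.8]
side [176 227  16  24 319] [183.2 238.6]
side [203 228  17  27 373] [210.6 241.5]
side [204 261  30  18 286] [217.4 271. ]
side [237 267  18  28 407] [245.5 280.5]
side [232 296  33  15 164] [250.2 304.8]
side [474 374  59  46 213] [502.1 399.3][ WARN:0@0.696] global loadsave.cpp:1063 imwrite_ Unsupported depth image for selected encoder is fallbacked to CV_8U.
```

View pics/crop.png

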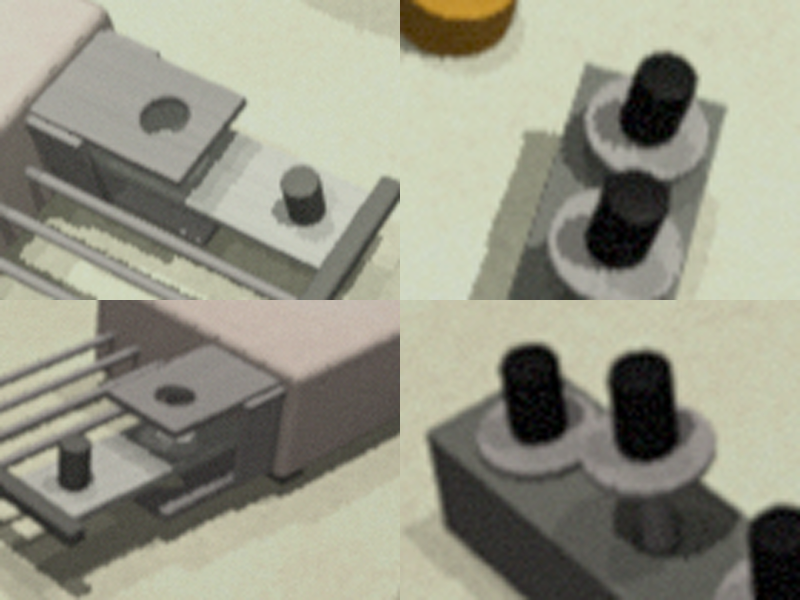

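The crops show these centres. Scene: hole (167.4,185.3), knob top (215.4,208.0), long pin top (389.2,223.2). Side: hole (341.3,158.3), knob top (305.9,173.3), pin top (210.2,231.2). The middle pin stands proud of the stand, so it is the long one.

```bash
cat >> h.py <<'E'
def tri(obs):
    A=np.zeros((3,3));b=np.zeros(3)
    for c,p in obs:
        o,d=ray(c,p);d=d/np.linalg.norm(d);M=np.eye(3)-np.outer(d,d);A+=M;b+=M@o
    return np.linalg.solve(A,b)
E
python3 - <<'E'
from h import *
import pickle
d=pickle.load(open('c0.pkl','rb'));a,b=d['scene'],d['side']
for n,p,q,z in[('hole',(167.4,185.3),(341.3,158.3),.105),('knob',(215.4,208),(305.9,173.3),.104),('pin',(389.2,223.2),(210.2,231.2),.150)]:
    print(n,tri([(a,p),(b,q)]).round(4),plane(a,p,z).round(4),plane(b,q,z).round(4))
cs=[plane(a,(110+x/2.857,145+y/2.857),.105) for x,y in[(30,115),(104,30),(245,100),(180,182)]]
print('plate scene',np.round(cs,4))
cs=[plane(b,(280+x/2.857,125+y/2.857),.105) for x,y in[(104,92),(180,132),(284,84),(212,46)]]
print('plate side',np.round(cs,4))
E
```

```text
hole [ 0.531  -0.0928  0.1046] [ 0.5314 -0.0923  0.105 ] [ 0.5307 -0.0925  0.105 ]
knob [0.5401 0.0048 0.1064] [0.5395 0.0047 0.104 ] [0.5427 0.001  0.104 ]
pin [0.4842 0.2768 0.1504] [0.4841 0.2771 0.15  ] [0.4846 0.2761 0.15  ]
plate scene [[ 0.5631 -0.1663  0.105 ]
 [ 0.4893 -0.1615  0.105 ]
 [ 0.5022 -0.0531  0.105 ]
 [ 0.569  -0.0588  0.105 ]]
plate side [[ 0.5689 -0.0576  0.105 ]
 [ 0.4965 -0.0577  0.105 ]
 [ 0.4861 -0.1633  0.105 ]
 [ 0.5581 -0.1679  0.105 ]]
```

```bash
cat >> h.py <<'E'
from scipy.spatial.transform import Rotation as Ro
def to(P,yaw=None):
    s=ctrl.state();R=Ro.from_euler('xyz',s['orientation'])
    print('d',R.inv().apply(np.array(P)-s['position']).round(4), 'turn', None if yaw is None else round(-(yaw-s['orientation'][2]),3))
E
python3 -c "
from h import *
to([.5405,.0040,.16],1.478);to([.5405,.0040,.248],1.478)"
```

```text
d [ 0.5139 -0.3823  0.0884] turn -1.156
d [ 5.139e-01 -3.824e-01  4.000e-04] turn -1.156
```

Emit:
creep_tool --segments "0.514 -0.382 0 -1.156 0.05\n0.514 -0.382 0 -1.156 0.05\n0.514 -0.382 0 -1.156 0.05\n0.514 -0.382 0 -1.156 0.05\n0.514 -0.382 0 -1.156 0.05\n0.514 -0.382 0 -1.156 0.05\n0.514 -0.382 0 -1.156 0.05\n0.514 -0.382 0 -1.156 0.05\n0.514 -0.382 0 -1.156 0.05\n0.514 -0.382 0 -1.156 0.05\n0.514 -0.382 0 -1.156 0.05\n0.514 -0.382 0 -1.156 0.05\n0.514 -0.382 0 -1.156 0.05\n0.514 -0.382 0 -1.156 0.05\n0.514 -0.382 0 -1.156 0.05\n0.514 -0.382 0 -1.156 0.05\n0.514 -0.382 0.03 -1.156 0.05\n0.514 -0.382 0.06 -1.156 0.05\n0.514 -0.382 0.088 -1.156 0.05\n0.514 -0.382 0.088 -1.156 0.05"

```text
clock: 1.77
position: [0.5368, 0.0043, 0.1545]
orientation: [-3.13, -0.001, 1.478]
wrist_force: [-0.7, -0.4, -0.7]
opening: 0.0503
gripper_force: 0.0
```

```bash
python3 -c "
from h import *
to([.5405,.0040,.096],1.478); c=cap('wrist'); print(c['intrinsics'])"; ls pics
```

```text
d [-0.      0.0044  0.0585] turn 0.0
[[325.1922621    0.         276.70336335]
 [  0.         325.1922621  206.01339863]
 [  0.           0.           1.        ]]
both.png
crop.png
scene_0.05.png
side_0.10.png
wrist_1.82.png
```

View pics/wrist_1.82.png

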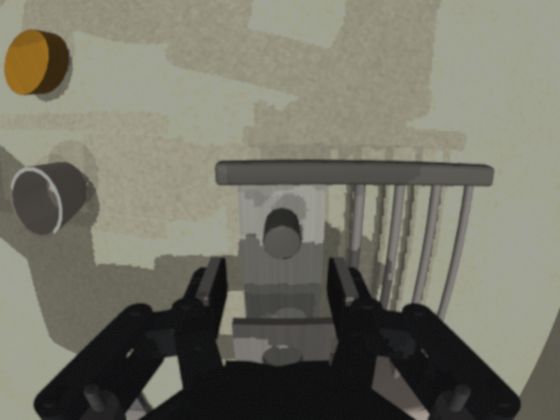

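```bash
python3 -c "
from h import *
s=ctrl.state();print(s['position'],s['orientation'],s['clock']);to([.5405,.0040,.096],1.478)
c=ctrl.capture('wrist')
K=c['intrinsics'];X=Ro.from_rotvec(np.ravel(c['rvec'])).apply([[.5405,.004,.104],[.531,-.0926,.105]])+np.ravel(c['tvec'])
for x in X:
  r=np.hypot(x[0],x[1]);th=np.arctan2(r,x[2]);print(x[:2]/r*th*K[0][0]+[K[0][2],K[1][2]])"
```

```text
[0.53830139 0.00382807 0.15739667] [-3.13389702e+00 -8.18906943e-04  1.47805830e+00] 1.8167
d [0.0003 0.0026 0.0614] turn 0.0
[280.13904936 240.2094143 ]
[278.80870932 357.59331289]
```

The wrist view has the knob top at (282,240) against a prediction of (280,240), between the fingers. The bracket hole also lies where predicted. I'll descend and grip.

Emit:
creep_tool --segments "0 0 0.03 0 0.05\n0 0 0.055 0 0.05\n0 0 0.064 0 0.05\n0 0 0.064 0 0.05\n0 0 0.064 0 0.015\n0 0 0.064 0 0.015\n0 0 0.064 0 0.015\n0 0 0.064 0 0.015\n0 0 0.064 0 0.015\n0 0 0.064 0 0.015\n0 0 0.064 0 0.015\n0 0 0.064 0 0.015"

```text
clock: 2.87
position: [0.5392, 0.0032, 0.0984]
orientation: [-3.139, 0.001, 1.478]
wrist_force: [-9.2, -0.1, 8.6]
opening: 0.0218
gripper_force: 58.4
```

```bash
python3 -c "
from h import *
to([.5468,.0767,.096],1.478)"
```

```text
d [0.0739 0.0008 0.0023] turn 0.0
```

Emit:
creep_tool --segments "0.01 0 -0.002 0 0.015\n0.025 0 -0.002 0 0.015\n0.04 0 -0.002 0 0.015\n0.055 0 -0.002 0 0.015\n0.067 0 -0.002 0 0.015\n0.074 0 -0.002 0 0.015\n0.074 0 -0.002 0 0.015\n0.074 0 -0.002 0 0.015\n0.074 0 -0.002 0 0.015"

```text
clock: 3.62
position: [0.5453, 0.0779, 0.0985]
orientation: [-3.137, -0.001, 1.478]
wrist_force: [-6.3, 2.2, -3.9]
opening: 0.0221
gripper_force: 61.5
```

```bash
python3 - <<'E'
from h import *
to([.5468,.0767,.096],1.478)
import pickle
d={n:cap(n) for n in("scene","side")};pickle.dump(d,open('c1.pkl','wb'))
a=d['scene']['img'][145:250,110:250,::-1];b=d['side']['img'][125:230,280:420,::-1]
cv2.imwrite('pics/crop1.png',np.hstack([cv2.resize(i,(400,300),interpolation=cv2.INTER_CUBIC) for i in(a,b)]))
E
```

```text
d [-0.0011  0.0016  0.0025] turn 0.0
```

View pics/crop1.png

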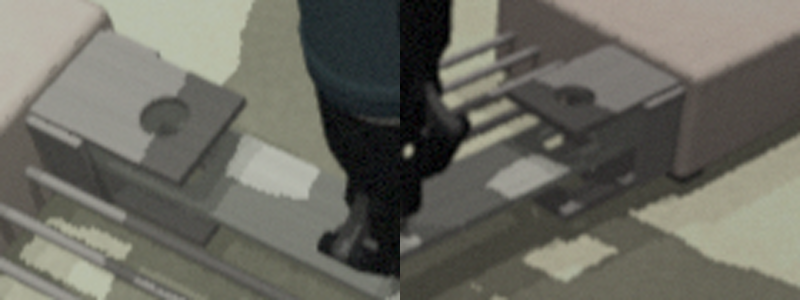

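The rail has moved out with the knob, and the bracket hole at crop (165,115) shows rail underneath. Now I'll let go and lift.

Emit:
creep_tool --segments "0 0 0 0 0.055\n0 0 0 0 0.055\n0 0 0 0 0.055\n0 0 0 0 0.055\n0 0 0 0 0.055\n0 0 -0.03 0 0.055\n0 0 -0.06 0 0.055\n0 0 -0.1 0 0.055\n0 0 -0.11 0 0.055\n0 0 -0.11 0 0.055\n0 0 -0.11 0 0.055"

```text
clock: 4.63
position: [0.548, 0.0768, 0.209]
orientation: [3.14, -0.0, 1.478]
wrist_force: [0.5, -0.7, 0.7]
opening: 0.0548
gripper_force: 0.0
```

```bash
python3 - <<'E'
from h import *
to([.4842,.2768,.205],1.478)
c=cap('wrist')
K=c['intrinsics'];X=Ro.from_rotvec(np.ravel(c['rvec'])).apply([[.5468,.0767,.104],[.531,-.0926,.105]])+np.ravel(c['tvec'])
for x in X:
  r=np.hypot(x[0],x[1]);th=np.arctan2(r,x[2]);print(x[:2]/r*th*K[0][0]+[K[0][2],K[1][2]])
cv2.imwrite('pics/w2.png',c['img'][:,:,::-1])
E
```

```text
d [ 0.1932 -0.0821  0.0038] turn -0.0
[274.07881078 212.1628496 ]
[274.79638519 371.96472421]
```

View pics/w2.png

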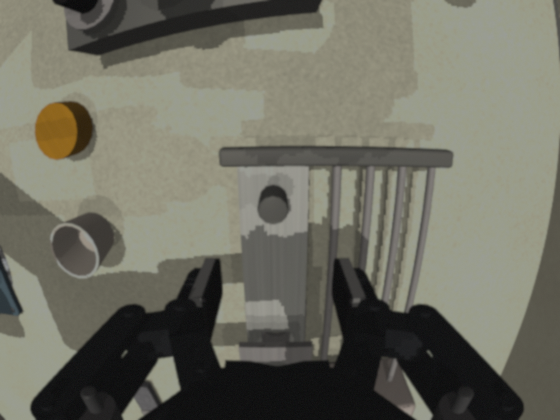

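The knob top is at (273,211) against a prediction of (274,212), so the rail is within about 1 mm of target. Next is the pin.

Emit:
creep_tool --segments "0.04 -0.017 0 0 0.055\n0.08 -0.034 0 0 0.055\n0.12 -0.051 0 0 0.055\n0.155 -0.066 0 0 0.055\n0.18 -0.077 0 0 0.055\n0.193 -0.082 0 0 0.055\n0.193 -0.082 0 0 0.055\n0.193 -0.082 0 0 0.055\n0.193 -0.082 0 0 0.055"

```text
clock: 5.43
position: [0.4836, 0.2758, 0.207]
orientation: [-3.14, 0.002, 1.478]
wrist_force: [1.1, -0.1, -0.0]
opening: 0.0551
gripper_force: 0.0
```

```bash
python3 - <<'E'
from h import *
to([.4842,.2768,.134],1.478)
c=cap('wrist')
K=c['intrinsics'];X=Ro.from_rotvec(np.ravel(c['rvec'])).apply([[.4842,.2768,.150]])+np.ravel(c['tvec'])
for x in X:
  r=np.hypot(x[0],x[1]);th=np.arctan2(r,x[2]);print(x[:2]/r*th*K[0][0]+[K[0][2],K[1][2]])
cv2.imwrite('pics/w3.png',c['img'][:,:,::-1])
E
```

```text
d [0.0012 0.0007 0.073 ] turn -0.0
[276.874593  236.5606959]
```

View pics/w3.png

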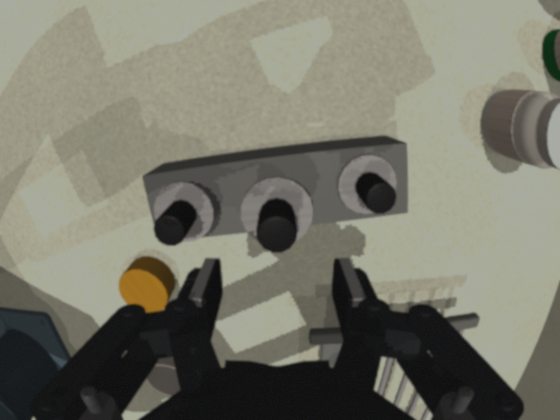

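The long pin's top is at (277,233) against a prediction of (277,237), so it sits about 1.5 mm further along +x. I'll descend and grip.

Emit:
creep_tool --segments "0.002 0 0.03 0 0.055\n0.002 0 0.055 0 0.055\n0.002 0 0.072 0 0.055\n0.002 0 0.072 0 0.055\n0.002 0 0.072 0 0.015\n0.002 0 0.072 0 0.015\n0.002 0 0.072 0 0.015\n0.002 0 0.072 0 0.015\n0.002 0 0.072 0 0.015\n0.002 0 0.072 0 0.015\n0.002 0 0.072 0 0.015\n0.002 0 0.072 0 0.015"

```text
clock: 6.48
position: [0.4851, 0.2789, 0.1378]
orientation: [3.139, -0.001, 1.478]
wrist_force: [-0.6, -0.0, 6.4]
opening: 0.0246
gripper_force: 59.4
```

```bash
python3 -c "
from h import *
to([.4842,.2768,.134],1.478)"
```

```text
d [-0.0022 -0.0007  0.0038] turn 0.0
```

Emit:
creep_tool --segments "0 0 -0.01 0 0.015\n0 0 -0.025 0 0.015\n0 0 -0.045 0 0.015\n0 0 -0.065 0 0.015\n0 0 -0.09 0 0.015\n0 0 -0.12 0 0.015\n0 0 -0.14 0 0.015\n0 0 -0.15 0 0.015\n0 0 -0.15 0 0.015\n0 0 -0.15 0 0.015\n0 0 -0.15 0 0.015"

```text
clock: 7.4
position: [0.4832, 0.2784, 0.2845]
orientation: [-3.139, 0.001, 1.478]
wrist_force: [0.0, -0.4, -2.7]
opening: 0.0241
gripper_force: 59.3
```

```bash
python3 -c "
from h import *
to([.531,-.0926,.284],1.478)"
```

```text
d [-0.3649  0.0821  0.0007] turn -0.0
```

Emit:
creep_tool --segments "-0.015 0.003 0 0 0.015\n-0.04 0.009 0 0 0.015\n-0.07 0.016 0 0 0.015\n-0.1 0.022 0 0 0.015\n-0.13 0.029 0 0 0.015\n-0.16 0.036 0 0 0.015\n-0.19 0.043 0 0 0.015\n-0.22 0.05 0 0 0.015\n-0.25 0.056 0 0 0.015\n-0.28 0.063 0 0 0.015\n-0.31 0.07 0 0 0.015\n-0.335 0.075 0 0 0.015\n-0.355 0.08 0 0 0.015\n-0.365 0.082 0 0 0.015\n-0.365 0.082 0 0 0.015\n-0.365 0.082 0 0 0.015\n-0.365 0.082 0 0 0.015\n-0.365 0.082 0 0 0.015"

```text
clock: 8.9
position: [0.5316, -0.0909, 0.2861]
orientation: [-3.141, -0.001, 1.479]
wrist_force: [-0.5, 0.3, -1.4]
opening: 0.0243
gripper_force: 59.3
```

```bash
python3 - <<'E'
from h import *
to([.531,-.0926,.284],1.478)
d={n:cap(n) for n in("scene","side")}
s=ctrl.state();p=np.array(s['position']);R=Ro.from_euler('xyz',s['orientation']).as_matrix()
for n,c in d.items(): print(n,'tip expected',proj(c,p+R[:,2]*.1228),'hole',proj(c,[.531,-.0926,.105]))
a=d['scene']['img'][95:245,90:290,::-1];b=d['side']['img'][60:210,260:460,::-1]
cv2.imwrite('pics/crop2.png',np.hstack([cv2.resize(i,(400,300),interpolation=cv2.INTER_CUBIC) for i in(a,b)]))
E
```

```text
d [-0.0017 -0.0005  0.0021] turn 0.001
scene tip expected [[159.8225828  164.39104706]] hole [[167.38281684 185.07902303]]
side tip expected [[342.95262759 133.35345191]] hole [[341.21734956 158.21017246]]
```

View pics/crop2.png

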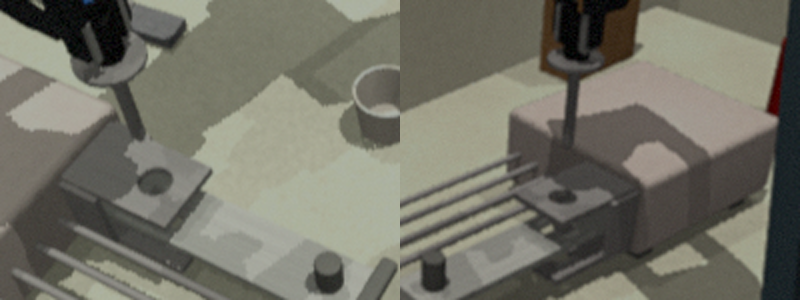

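```bash
python3 - <<'E'
from h import *
import pickle
d=pickle.load(open('c0.pkl','rb'))
t=tri([(d['scene'],(159.3,163.5)),(d['side'],(344.5,133))]);print(t)
# shank top just under the collar
print(tri([(d['scene'],(90+120/2,95+82/2)),(d['side'],(260+173/2,60+73/2))]))
to([.531,-.0926,.284],1.478)
E
```

```text
[ 0.53025806 -0.09338143  0.16376619]
[ 0.5338069  -0.08846733  0.23944563]
d [-0.0015 -0.0007  0.0024] turn 0.001
```

The tip triangulates to (0.530,-0.093), within 1 mm of the hole, so I'll lower it.

Emit:
creep_tool --segments "0 0 0.015 0 0.015\n0 0 0.03 0 0.015\n0 0 0.042 0 0.015\n0 0 0.052 0 0.015\n0 0 0.06 0 0.015\n0 0 0.068 0 0.015\n0 0 0.076 0 0.015\n0 0 0.084 0 0.015\n0 0 0.092 0 0.015\n0 0 0.1 0 0.015\n0 0 0.1 0 0.015\n0 0 0.1 0 0.015"

```text
clock: 10.0
position: [0.5316, -0.0923, 0.1858]
orientation: [-3.14, -0.0, 1.478]
wrist_force: [1.0, -0.2, -2.7]
opening: 0.0245
gripper_force: 59.3
```

```bash
python3 -c "
from h import *
to([.531,-.0926,.137],1.478)"
```

```text
d [-0.0003 -0.0005  0.0488] turn -0.0
```

Emit:
creep_tool --segments "0 0 0.008 0 0.015\n0 0 0.016 0 0.015\n0 0 0.024 0 0.015\n0 0 0.032 0 0.015\n0 0 0.039 0 0.015\n0 0 0.043 0 0.015\n0 0 0.046 0 0.015\n0 0 0.048 0 0.015\n0 0 0.049 0 0.015\n0 0 0.049 0 0.015\n0 0 0.049 0 0.015"

```text
clock: 10.92
position: [0.5317, -0.0923, 0.1381]
orientation: [3.142, 0.0, 1.478]
wrist_force: [-3.6, 1.3, 5.0]
opening: 0.0244
gripper_force: 59.8
```

Contact shows as an upward force of about 7 N over the pin's weight at the expected height. Now I'll release and rise.

Emit:
creep_tool --segments "0 0 0 0 0.055\n0 0 0 0 0.055\n0 0 0 0 0.055\n0 0 0 0 0.055\n0 0 0 0 0.055\n0 0 -0.01 0 0.055\n0 0 -0.03 0 0.055\n0 0 -0.06 0 0.055\n0 0 -0.1 0 0.055\n0 0 -0.14 0 0.055\n0 0 -0.15 0 0.055\n0 0 -0.15 0 0.055\n0 0 -0.15 0 0.055"

```text
clock: 12.0
position: [0.532, -0.0924, 0.2881]
orientation: [3.14, 0.001, 1.478]
wrist_force: [0.5, -0.1, -0.6]
opening: 0.0551
gripper_force: 0.0
```

```bash
python3 - <<'E'
from h import *
d={n:cap(n) for n in("scene","side")}
for n,c in d.items(): print(n,'grip top expected',proj(c,[[.531,-.0926,.15],[.5468,.0767,.104]]))
a=d['scene']['img'][135:255,100:260,::-1];b=d['side']['img'][105:225,270:430,::-1]
cv2.imwrite('pics/crop3.png',np.hstack([cv2.resize(i,(400,300),interpolation=cv2.INTER_CUBIC) for i in(a,b)]))
E
```

```text
scene grip top expected [[161.27585215 168.97039119]
 [252.67049896 226.25003457]]
side grip top expected [[343.13821437 139.21664111]
 [276.74732367 187.44823954]]
```

View pics/crop3.png

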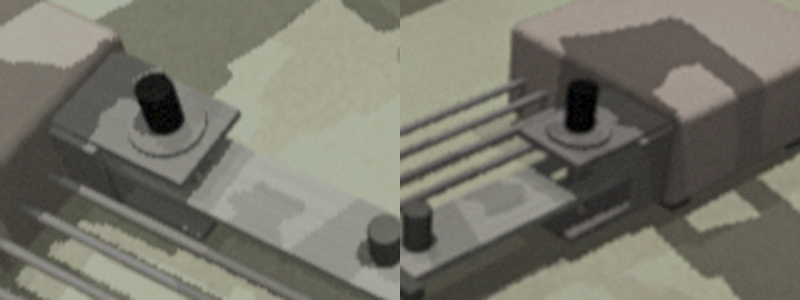

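The collar lies flat on the plate. The grip top is at (161.6,168.2) in the scene view and (342.8,139.8) in the side view, both within 1 px of the seated prediction. I'll hand in the job.

```bash
python3 -c "
from cell import ctrl
print(ctrl.close_job())"
```

```text
the job is handed in; nothing more can be done
None
```

The rail is pulled out and let go, the longest pin is down through the bracket and rail with its collar flat on the upper plate, and the job was handed in at about 12 s with the gripper clear of everything.

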